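Fit the honing disc on the knife hone's drive pins

ROBOT

A 6-joint arm with a two-finger parallel gripper is mounted at the origin on the work surface. World frame = base frame: x ahead of the robot, y to its left, z up, the work surface at z = 0. Lengths are in m, angles in degrees, forces in N, time in s.
With the tool pointing down it reaches from about 0.3 to 0.75 m from the base axis. Payload 8.5 kg.
Tool frame: the origin (TCP) lies between the finger pads; the fingertips stand 17 mm ahead of it and the grasp point (between the pads) lies 2 mm behind it (env.tip_reach is the distance from the TCP to the fingertips, in m); z points along the fingers, y is the line along which they close (so a half turn about z gives the same grasp; the last joint's range is limited). The gripper opens to 85 mm and grips with 20 to 120 N. Pads are 22 mm wide; open, the fingers measure 114 mm over their backs; the gripper's body (76 mm by 85 mm) begins 54 mm behind the grasp point. The pads swing forward as they close: fully open they stand 13 mm farther back than shut.
Start: joints at [-75.533, 21.807, 74.336, -0, 83.858, -12.336], TCP at [0.248, -0.491, 0.248] pointing down, gripper open.
Joint ranges: [-178.18, 178.18], [-50.72, 133.34], [12.68, 142.11], [-81.47, 261.47], [9.98, 163.14], [-165.26, 165.26]. Speed limits (degrees/s): [136.94, 136.94, 180, 180, 180, 180].

INTERFACE

Orientations are given as a 3x3 rotation matrix whose columns are the frame's x, y, z axes.
In Python, from rig import env, viewer gives the robot as it stands.
- The arm moves only by the tool move_arm, never from a script. Its argument "motion" is a list of rows, each a list of 2 entries, a list of its own where there are three numbers: the shift along the tool's x, y, z normalised to -1 to 1, where 1 is 50 mm, then the turn, a rotation vector about the tool's x, y, z normalised to -1 to 1, where 1 is 8 degrees. A call has 1 to 20 rows; each row shifts and turns the commanded pose from where the row before left it, along the tool's axes as they then stand; what a row does not reach is not made up. A row lasts 1/10 s, in which the tool goes at most 50 mm and 8.59 degrees, less where a joint would pass 70% of its speed; a pose out of reach is approached as far as the arm can. A call with a number of a shift or a turn outside -1 to 1 is refused whole. A call with a gripper value outside its range is refused whole. "claw" is the closure, from 0 (fully open) to 1 (shut), set as the call begins (left out, the last holds). The fingers move at their own pace and stop on an object; "force" is the grip in N (left out, the last holds). Time passes only in rows, so rows that do not move let the fingers close. It gives the time, the measured TCP pose, the force, the opening and the grip force at its end, in the units of the state.
- env.observe(): the state, without advancing time (a new reading comes with each control period).
- viewer.get_image(name): name is "scene" or "top" or "wrist"; returns a dict with "frame" (480x640x3 uint8, red, green, blue), "depth" (480x640 float32, m along the optical axis (not along the pixel's ray), 0 where there is no reading), "fx", "fy", "cx", "cy" (pixels), "eye" and "attitude" of the camera in the world; the wrist camera has in their place "T_tool_cam" (4x4, takes a point from camera to tool coordinates, whose origin is the TCP and whose axes are the flange's). Camera axes: x right, y up, looking along -z (the intrinsics and any distortion apply to the point x, -y, -z); pixel columns grow to the right and rows downward; lengths in m; the calibration is good to about 2 mm. A picture is of the moment at which its call begins: read the wrist's pose just before it.
- env.close_job(): hands the job in; it is judged then, once.
The state is a dict: "time_s": time; "q": joint angles; "qvel": joint speeds; "joint_efforts": joint torques, N m; "position": TCP position; "tool_rot": TCP orientation; "ft_force": force on the tool from outside, world axes, zero at the start; "wrist_torque": the same for the moment, N m; "grip_width": finger opening in m; "gripper_force": force on a finger pad.
Only numpy, scipy, OpenCV 4.12 (cv2) and the standard library are available. Lean on these libraries where they do the work, as an engineer would, in place of code of your own. Each camera call takes 0.05 s, during which the arm holds its last target. There are 200 camera calls.

TASK

The knife hone is needed for sharpening: fit the large three-hole honing disc on its platter, turning it gently until its holes find the three drive pins and it drops home flat on the platter - do not force it down on the pins. Then swing the blade rest in over the disc, right up to its stop. Leave the small four-hole disc and the paste jar where they are.

Things in the scene. Friction and masses are not known exactly. Their poses are not given: they have to be found in the camera images.
- hone_disc: The large honing disc, loose, flat, hub up: round aluminium plate 150 mm across, 8 mm thick, grey honing face, hexagonal steel hub on it. Origin: centre of its underside. A 17 mm bore runs through hub and plate. Three round 12 mm holes go through the plate 38 mm from the axis, 120 degrees apart, the first along its +x. 0.4 to 0.6 kg. Tipped, it can catch on one pin.
- hone_disc_mid (a point): On the large disc's axis, 20 mm above its underside: half-way up. The hexagonal hub around it, 40 mm across flats, stands from the plate's face (12 mm below this point) to 20 mm above this point. Two of its flats face the point's +x and -x, the others every 60 degrees. z runs up the bore.
- small_disc: The other disc, not to be used: 110 mm across, with four holes and the same hexagonal hub, 40 mm high over all. Loose. Origin at the centre of its underside.
- hone: The knife hone, standing firm: grey housing about 250 mm (x) by 230 mm (y), 75 mm high, with a round aluminium drip pan and the platter in it. Origin on the vertical platter axis at bench height; x and y along the housing's sides, -x is the operator's side, z up.
- platter_seat (a point): Centre of the platter's flat top face (104 mm across), 95 mm above the bench: the disc's underside ends here, its middle 20 mm above. Axes as the housing. The platter turns and stands wherever the motor stopped, so the pins' angle is NOT in this pose: see it, or find it by turning the disc on the pins. Turning the platter takes about 0.5 N m; pressing the disc on with over 20 N drags it round.
- spindle_tip (a point): Tip of the spindle nose at the platter's centre: 16 mm diameter, 38 mm high above the face, top 6 mm tapered to 10 mm. Round it three steel drive pins stand up from the platter, 8 mm diameter, 7 mm high (tips tapered to 4 mm), 38 mm from the axis, 120 degrees apart. A disc resting on the pins is 7 mm too high, and the blade rest will not pass over it.
- blade_rest (a joint): Angle of the blade rest about its upright post, rad, growing clockwise seen from above. 0 = at its stop over the disc: the bar then runs from the post along the housing's +x, 50 mm to the -y side of the platter axis, 5 mm above a disc that is home. It starts swung out to the side at 0.75 to 1.1. Slight friction (0.08 N m): it stays where left.
- rest_knob (a point): Middle of the black upright round knob near the free end of the blade rest: 18 mm diameter, from 20 mm below to 18 mm above this point. The top of the 14 mm wide bar lies 24 mm below this point. 150 mm from the pivot, 142 mm above the bench; moves with the rest.
- rest_pivot (a point): On the vertical pivot axis of the blade rest, at the height of the knob's middle (142 mm above the bench). Fixed to the housing; the post and its clamp knob reach up to 137 mm above the bench here.
- paste_jar: Loose clear jar with a blue cap, 76 mm diameter, 95 mm high, standing behind the discs and the hone. Origin at the centre of its underside.

How it is judged (in metres and radians):
On the way, in this order (a step that is already met when the one before it is completed fails the run):
1. the large disc is home, flat on the platter with the pins in its holes (z of hone_disc_mid in the frame of platter_seat below 0.0225 m and horizontal distance between hone_disc_mid and platter_seat below 0.004 m and angle between hone_disc_mid's own z axis and vertical below 0.04 rad), for 0.3 s.
2. the blade rest is swung in to its stop (value of joint blade_rest below 0.06 rad), for 0.2 s.
At the end, for the whole second after the job is handed in: The large disc lies home on the platter, pins in its holes (underside within 2.5 mm of the platter's face, centred within 4 mm, level within 0.04 rad), at rest and let go, and the blade rest is over it within 0.06 rad of its stop (all of step 1 and linear speed of hone_disc below 0.02 m/s and value of joint blade_rest below 0.06 rad); the robot touches nothing.
It fails at once if the disc is forced or dropped hard on the hone (over 60 N) (contact force between hone_disc and hone above 60 N).
It fails at once if the small disc or the jar is shifted by more than 30 mm (distance of any of small_disc, paste_jar from where it was at the start of the episode above 0.03 m).
It also fails if it takes over 72 s, if anything falls off the work surface, if the arm or the gripper's body presses on something with over 40 N, if the wrist force passes 120 N, or if a joint passes its speed limit or range.

## Working session

There is one attempt and no reset: what is moved stays moved. The work goes in short steps, Python scripts to look and compute and a tool call to move; the robot and the scene stay as the last step left them, time stands still between calls to the robot, and variables do not carry over. Pictures are saved under pics/ and viewed, at most 10 in all, crops included, and the job is handed in when it is done.

Besides the shell and the picture viewer there is one more tool, called as name(argument=value, ...) on one line, values as JSON. move_arm: Moves the arm, as the interface text tells. Scaled input: -1 to 1 covers 50 mm each way for a shift and 8 degrees each way for a turn. Its arguments: {"type":"object","properties":{"motion":{"type":"array","items":{"type":"array"}},"claw":{"type":"number"},"force":{"type":"number"}},"required":["motion"]}

```bash
mkdir -p pics; ls; cat > h.py <<'E'
import numpy as np, cv2
from rig import env, viewer
def grab(n):
    s=env.observe(); im=viewer.get_image(n)
    if n=='wrist':
        T=np.eye(4);T[:3,:3]=np.array(s['tool_rot']);T[:3,3]=s['position']
        C=T@np.array(im['T_tool_cam']); im['R']=C[:3,:3]; im['e']=C[:3,3]
    else:
        im['R']=np.array(im['attitude']); im['e']=np.array(im['eye'])
    return im
def ray(im,u,v):
    u=np.asarray(u,float);v=np.asarray(v,float)
    d=np.stack([(u-im['cx'])/im['fx'],-(v-im['cy'])/im['fy'],-np.ones_like(u)],-1)
    return d@im['R'].T
def onz(im,u,v,z):
    d=ray(im,u,v); return im['e']+d*((z-im['e'][2])/d[...,2])[...,None]
def pts(im):
    v,u=np.mgrid[:480,:640]; return im['e']+ray(im,u,v)*im['depth'][...,None]
def save(im,f): cv2.imwrite(f,im['frame'][...,::-1])
E
python3 - <<'E'
from h import *
for n in ['scene','top']:
    im=grab(n); save(im,f'pics/{n}1.png'); print(n,im['e'],im['R'].round(3).tolist(),im['fx'],im['cx'],[k for k in im])
    np.savez(f'{n}1.npz',**{k:im[k] for k in im})
E
```

```text
pics
scene [ 1.01525512 -0.3126787   0.74909404] [[0.623, -0.581, 0.524], [0.783, 0.458, -0.422], [0.005, 0.673, 0.74]] 491.7153013958483 323.6747874055258 ['frame', 'depth', 'fx', 'fy', 'cx', 'cy', 'eye', 'attitude', 'R', 'e']
top [0.37749086 0.0379399  1.06934224] [[0.014, 0.98, -0.196], [-1.0, 0.01, -0.019], [-0.016, 0.197, 0.98]] 540.7152790660695 310.55284936029614 ['frame', 'depth', 'fx', 'fy', 'cx', 'cy', 'eye', 'attitude', 'R', 'e']
```

View pics/top1.png

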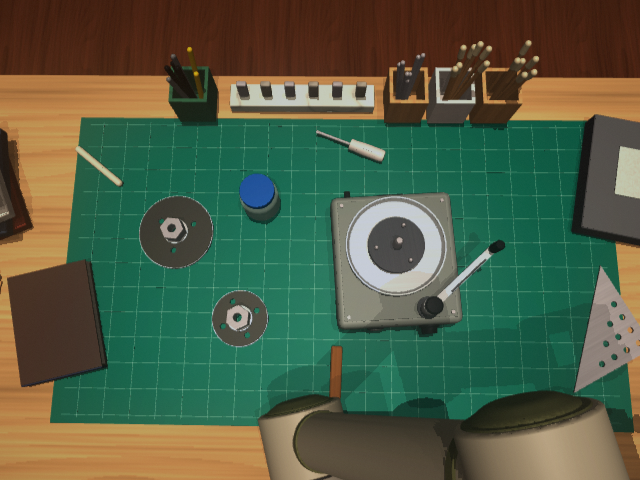

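View pics/scene1.png

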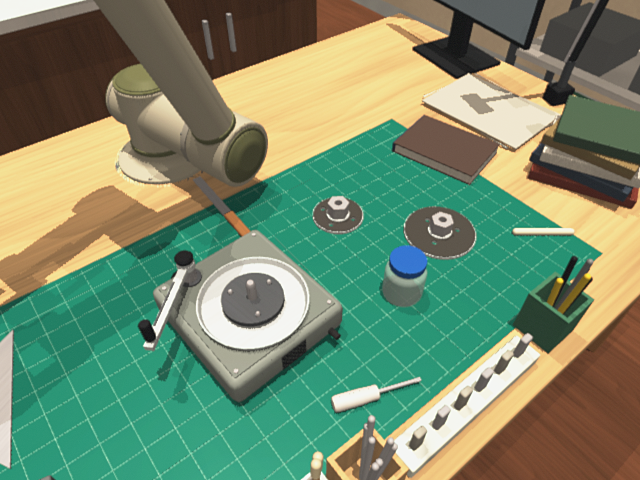

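The top view shows the large disc at about (176,232), the small disc at (240,318), the jar at (258,195), the hone platter at (397,243), the rest pivot at (431,307) and the knob at (498,246). Next I'll measure these.

```bash
python3 - <<'E'
from h import *
im=dict(np.load('top1.npz'))
f=im['frame']; hsv=cv2.cvtColor(f,cv2.COLOR_RGB2HSV)
P=pts(im)
green=((hsv[...,0]>60)&(hsv[...,0]<100)&(hsv[...,1]>90))
def circ(mask,z):
    c,_=cv2.findContours(mask.astype(np.uint8),cv2.RETR_EXTERNAL,cv2.CHAIN_APPROX_NONE)
    c=max(c,key=cv2.contourArea)[:,0]
    p=onz(im,c[:,0],c[:,1],z)[:,:2]
    A=np.c_[2*p,np.ones(len(p))]; s=np.linalg.lstsq(A,(p**2).sum(1),rcond=None)[0]
    return s[:2], np.sqrt(s[2]+s[:2]@s[:2]),c
for nm,(x0,y0,x1,y1) in dict(big=(130,185,222,278),small=(205,283,275,352)).items():
    m=np.zeros((480,640),bool); m[y0:y1,x0:x1]=~green[y0:y1,x0:x1]
    print(nm,circ(m,0.008)[:2])
    for (lo,hi) in [(0.034,0.048)]:
        k=np.zeros_like(m);k[y0:y1,x0:x1]=(P[y0:y1,x0:x1,2]>lo)&(P[y0:y1,x0:x1,2]<hi)
        print(' hubtop',P[k].mean(0),k.sum())
# holes in big: green inside disc
m=np.zeros((480,640),np.uint8); m[185:278,130:222]=green[185:278,130:222]
n,l,st,ce=cv2.connectedComponentsWithStats(m)
for i in range(1,n):
    if st[i,4]<200: print('hole',st[i,4],ce[i],onz(im,*ce[i],0.008))
m=(P[...,2]>0.09)&(P[...,2]<0.1); m[:, :330]=0; m[:,470:]=0; m[:190]=0;m[330:]=0
m=cv2.morphologyEx(m.astype(np.uint8),cv2.MORPH_OPEN,np.ones((5,5)))
r=circ(m,.095); print('platter',r[:2], P[m>0][:,2].mean())
m=(P[...,2]>0.068)&(P[...,2]<0.082); m[:, :320]=0; m[:,470:]=0; m[:180]=0;m[340:]=0
c,_=cv2.findContours(m.astype(np.uint8),cv2.RETR_EXTERNAL,cv2.CHAIN_APPROX_NONE); c=max(c,key=cv2.contourArea)
b=cv2.boxPoints(cv2.minAreaRect(onz(im,c[:,0,0],c[:,0,1],.075)[:,:2].astype(np.float32)));print('box',b.tolist(),b.mean(0))
for nm,(a,b_) in dict(knob=(.145,.17)).items():
    m=(P[...,2]>a)&(P[...,2]<b_); m[:, :470]=0;m[:,520:]=0;m[270:]=0;m[:220]=0; print(nm,P[m].mean(0),m.sum())
m=(P[...,2]>.128)&(P[...,2]<.142);m[:, :415]=0;m[:,450:]=0;m[325:]=0;m[:285]=0;print('post',P[m].mean(0),m.sum())
a=cv2.resize(f[190:275,130:220],None,fx=4.4,fy=4.4,interpolation=cv2.INTER_CUBIC)
b=cv2.resize(f[200:285,352:442],None,fx=4.4,fy=4.4,interpolation=cv2.INTER_CUBIC)
cv2.imwrite('pics/crop.png',np.hstack([a,b])[...,::-1])
E
```

```text
big (array([0.60242876, 0.33018122]), np.float64(0.07458037724462735))
 hubtop [0.60328407 0.33038569 0.03925116] 321
small (array([0.43156632, 0.19454052]), np.float64(0.05436380006698808))
 hubtop [0.43166188 0.19488844 0.03927576] 336
hole 19 [161.         220.84210526] [0.6239108 0.3614425 0.008    ]
hole 19 [193.21052632 223.63157895] [0.61876796 0.29564938 0.008     ]
hole 2 [173.5 229.5] [0.60623569 0.33487924 0.008     ]
hole 22 [173.09090909 249.90909091] [0.56442984 0.33303869 0.008     ]
platter (array([ 0.56368318, -0.09977472]), np.float64(0.049431162236123795)) 0.09431349495783171
box [[0.45214203000068665, -0.051444750279188156], [0.517427384853363, -0.21643993258476257], [0.6817216873168945, -0.15143193304538727], [0.6164363026618958, 0.01356324553489685]] [ 0.56693184 -0.10143834]
knob [ 0.55274158 -0.26567487  0.15668791] 108
post [ 0.45153834 -0.15705653  0.13485779] 265
```

View pics/crop.png

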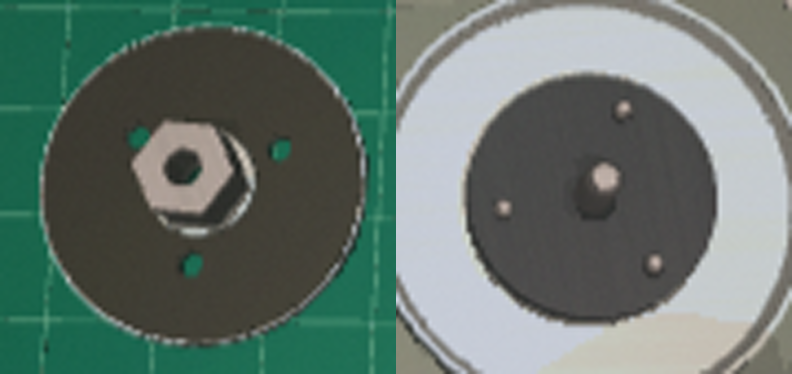

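The left crop shows the disc's hub and its holes at about 56° modulo 120°. The right crop shows the pins at (624,110), (504,208) and (655,262), and the spindle tip at (606,177). Next I'll move over the hone for a close look with the wrist camera.

```bash
cat >> h.py <<'E'
def need(p,yaw=None):
    s=env.observe(); R=np.array(s['tool_rot']); d=R.T@(np.array(p)-s['position'])/0.05
    cur=np.degrees(np.arctan2(R[1,1],R[0,1])) # heading of tool y
    print('t',round(s['time_s'],2),'shift units',d.round(3),'tool-y heading',cur.round(2),'f',np.round(s['ft_force'],1),'p',np.round(s['position'],4))
    if yaw is not None:
        t=(yaw-cur+180)%360-180
        print('turn units about tool z (shift as if before turn):',(-t/8).round(3),'deg',t)
E
python3 - <<'E'
from h import *
im=dict(np.load('top1.npz'))
x=np.array([624,504,655]);y=np.array([110,208,262])
p=onz(im,352+(x-396)/4.4,200+y/4.4,.102);print(p,p.mean(0));d=p-p.mean(0);print(np.degrees(np.arctan2(d[:,1],d[:,0]))%120,np.linalg.norm(d[:,:2],axis=1))
print(onz(im,352+(606-396)/4.4,200+177/4.4,.133))
print(np.array(env.observe()['tool_rot']).round(3).tolist(),viewer.get_image('wrist')['T_tool_cam'].round(3).tolist())
need([.50,-.10,.36],0)
need([.5,-.1,.36],90)
E
```

```text
[[ 0.59865711 -0.11394442  0.102     ]
 [ 0.55670551 -0.06373245  0.102     ]
 [ 0.53483259 -0.1253373   0.102     ]] [ 0.5633984  -0.10100472  0.102     ]
[ 99.84722038 100.17998203 100.4246171 ] [0.03755812 0.03786842 0.03752439]
[ 0.56400863 -0.10133943  0.133     ]
[[0.893, 0.451, -0.0], [0.451, -0.893, 0.001], [0.0, -0.001, -1.0]] [[0.001, 0.948, 0.32, 0.083], [1.0, -0.001, 0.001, 0.001], [0.001, 0.32, -0.948, -0.125], [0.0, 0.0, 0.0, 1.0]]
t 0.15 shift units [ 8.024 -4.704 -2.236] tool-y heading -63.2 f [-0.3  0.3  0. ] p [ 0.248  -0.4907  0.2479]
turn units about tool z (shift as if before turn): -7.9 deg 63.196489467427
t 0.15 shift units [ 8.024 -4.704 -2.236] tool-y heading -63.2 f [-0.3  0.3  0. ] p [ 0.248  -0.4907  0.2479]
turn units about tool z (shift as if before turn): -19.15 deg 153.196489467427
```

move_arm(motion=[[[0.57,-0.26,-0.04],[0,0,0]],[[0.57,-0.26,-0.04],[0,0,0]],[[0.57,-0.26,-0.04],[0,0,0]],[[0.57,-0.26,-0.04],[0,0,0]],[[0.57,-0.26,-0.04],[0,0,0]],[[0.57,-0.26,-0.04],[0,0,0]],[[0.57,-0.26,-0.04],[0,0,0]],[[0.57,-0.26,-0.04],[0,0,0]],[[0.57,-0.26,-0.04],[0,0,0]],[[0.57,-0.26,-0.04],[0,0,0]],[[0.57,-0.26,-0.04],[0,0,0]],[[0.57,-0.26,-0.04],[0,0,0]],[[0.57,-0.26,-0.04],[0,0,0]],[[0.57,-0.26,-0.04],[0,0,0]],[[0.57,-0.26,-0.04],[0,0,0]],[[0.57,-0.26,-0.04],[0,0,0]],[[0,0,0],[0,0,0]],[[0,0,0],[0,0,0]],[[0,0,0],[0,0,0]]], claw=0)

```text
time_s: 2.05
position: [0.5608, -0.1002, 0.2801]
tool_rot: [[0.893, 0.45, -0.001], [0.45, -0.893, 0.0], [-0.001, -0.0, -1.0]]
ft_force: [-0.3, 0.2, -0.7]
grip_width: 0.0856
gripper_force: 0.0
```

```bash
python3 - <<'E'
from h import *
im=grab('wrist'); save(im,'pics/w1.png'); np.savez('w1.npz',**im)
need([.603,.3303,.20],-64.5)
E
```

```text
t 2.1 shift units [ 4.631 -7.312  1.604] tool-y heading -63.26 f [-0.4 -0.2 -0.5] p [ 0.5607 -0.1004  0.2802]
turn units about tool z (shift as if before turn): 0.155 deg -1.239722934336271
```

View pics/w1.png

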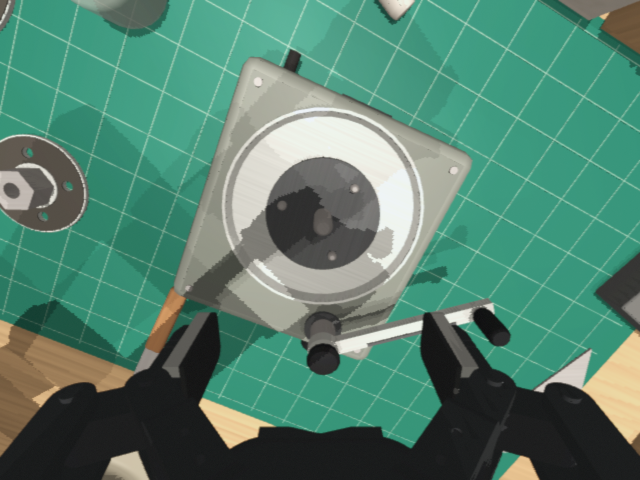

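The wrist view shows the pins at about (355,189), (282,206) and (332,257), with the spindle tip near (323,222). The post knob is at (323,358) and the rest knob at (490,325).

```bash
cat >> h.py <<'E'
def blob(im,u,v,r=8):
    g=cv2.cvtColor(im['frame'],cv2.COLOR_RGB2GRAY)[v-r:v+r+1,u-r:u+r+1].astype(float)
    w=np.clip(g-np.median(g)-0.4*(g.max()-np.median(g)),0,None); yy,xx=np.mgrid[-r:r+1,-r:r+1]
    return u+(w*xx).sum()/w.sum(), v+(w*yy).sum()/w.sum()
E
python3 - <<'E'
from h import *
im=dict(np.load('w1.npz'))
b=np.array([blob(im,*q) for q in [(355,189),(282,206),(332,257)]]);print(b)
p=onz(im,b[:,0],b[:,1],.102);c=p.mean(0);d=p-c;print(p,c,np.degrees(np.arctan2(d[:,1],d[:,0]))%120,np.linalg.norm(d[:,:2],axis=1))
P=pts(im);m=(P[...,2]>.128)&(P[...,2]<.14)
n,l,st,ce=cv2.connectedComponentsWithStats(m.astype(np.uint8))
for i in range(1,n):
    if st[i,4]>15: print(st[i,4],ce[i],P[l==i].mean(0))
m=(P[...,2]>.15)&(P[...,2]<.165);m[:, :460]=0;m[:,520:]=0;m[300:360]&=True;print('knob',P[m].mean(0),m.sum())
E
```

```text
[[354.54095274 188.83750706]
 [281.07701375 204.61807466]
 [331.78712871 257.19306931]]
[[ 0.60123121 -0.1136746   0.102     ]
 [ 0.56010488 -0.06299696  0.102     ]
 [ 0.53648405 -0.12519239  0.102     ]] [ 0.56594005 -0.10062131  0.102     ] [99.70188112 98.81578196 99.8335811 ] [0.03762784 0.03807416 0.03835875]
229 [322.58951965 226.51528384] [ 0.56607672 -0.10048509  0.13112421]
193 [482.94300518 317.27979275] [ 0.55670441 -0.26186933  0.13424072]
806 [322.46277916 359.43300248] [ 0.45474468 -0.15692691  0.134398  ]
knob [ 0.55530357 -0.2653319   0.15694382] 435
```

move_arm(motion=[[[0.3,-0.48,0.0],[0,0,0]],[[0.3,-0.48,0.0],[0,0,0]],[[0.3,-0.48,0.0],[0,0,0]],[[0.3,-0.48,0.0],[0,0,0]],[[0.3,-0.48,0.0],[0,0,0]],[[0.3,-0.48,0.0],[0,0,0]],[[0.3,-0.48,0.0],[0,0,0]],[[0.3,-0.48,0.0],[0,0,0]],[[0.3,-0.48,0.05],[0,0,0]],[[0.3,-0.48,0.1],[0,0,0]],[[0.3,-0.48,0.1],[0,0,0]],[[0.3,-0.48,0.1],[0,0,0]],[[0.3,-0.48,0.2],[0,0,0]],[[0.3,-0.48,0.2],[0,0,0]],[[0.3,-0.48,0.2],[0,0,0]],[[0,0,0],[0,0,0.15]],[[0,0,0],[0,0,0]],[[0,0,0],[0,0,0]]])

```text
time_s: 3.9
position: [0.6001, 0.3218, 0.2335]
tool_rot: [[0.902, 0.431, 0.001], [0.431, -0.902, 0.0], [0.001, 0.0, -1.0]]
ft_force: [-0.3, 0.4, 0.2]
grip_width: 0.0857
gripper_force: 0.0
```

```bash
python3 - <<'E'
from h import *
im=grab('wrist'); save(im,'pics/w2.png'); np.savez('w2.npz',**im)
need([.603,.3303,.10],-64.5)
E
```

```text
t 3.95 shift units [ 0.123 -0.129  2.672] tool-y heading -64.47 f [ 0.1  0.4 -1. ] p [0.6001 0.3218 0.2336]
turn units about tool z (shift as if before turn): 0.003 deg -0.025892507295395717
```

View pics/w2.png

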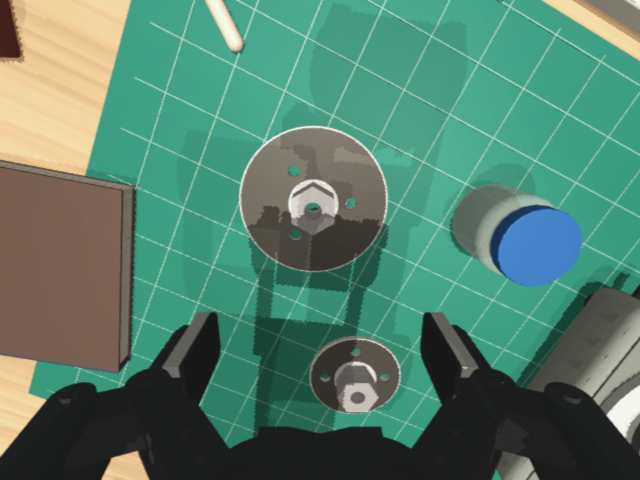

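The disc is in view with its holes at (294,170), (350,203) and (295,235). The hub flats face the fingers. The jar at (535,240) and the small disc at (355,375) are both clear.

```bash
python3 - <<'E'
from h import *
im=dict(np.load('w2.npz'))
hsv=cv2.cvtColor(im['frame'],cv2.COLOR_RGB2HSV); green=((hsv[...,0]>60)&(hsv[...,0]<100)&(hsv[...,1]>90))
m=(~green).astype(np.uint8); m[:,:232]=0;m[:,395:]=0;m[:118]=0;m[280:]=0
n,l,st,ce=cv2.connectedComponentsWithStats(m); i=l[220,265]; mm=(l==i).astype(np.uint8)
c,_=cv2.findContours(mm,cv2.RETR_EXTERNAL,cv2.CHAIN_APPROX_NONE); c=max(c,key=cv2.contourArea)[:,0]
p=onz(im,c[:,0],c[:,1],.008)[:,:2];A=np.c_[2*p,np.ones(len(p))]; s=np.linalg.lstsq(A,(p**2).sum(1),rcond=None)[0];print(s[:2],np.sqrt(s[2]+s[:2]@s[:2]))
H=[]
n,l,st,ce=cv2.connectedComponentsWithStats(((mm==0)&(green)).astype(np.uint8))
for i in range(1,n):
    if 10<st[i,4]<300: q=onz(im,*ce[i],.008)[:2]; d=q-s[:2]; print(ce[i],st[i,4],q,np.degrees(np.arctan2(d[1],d[0]))%120,np.hypot(*d)); H.append(q)
print(np.mean(H,0))
P=pts(im);m=(P[...,2]>.036)&(P[...,2]<.044);m[:,:270]=0;m[:,360:]=0;m[:170]=0;m[250:]=0
print('hub',P[m].mean(0),m.sum())
c=np.argwhere(m)[:,::-1]; hull=cv2.convexHull(P[m][:,:2].astype(np.float32)); 
E
```

```text
[0.61053099 0.3328204 ] 0.07858774063971426
[249.6875   2.325 ] 80 [0.73822068 0.45375463] 43.44357688408721 0.17586853979644765
[378.57142857   1.91071429] 56 [0.78588045 0.35480118] 7.144993240896633 0.17672178063233468
[293.79787234 170.08510638] 94 [0.62583484 0.36196193] 62.29352326892703 0.032915589626026545
[350.56756757 202.94594595] 74 [0.6207469 0.2968658] 45.86162533310423 0.03737777446776553
[312.60869565 206.08695652] 69 [0.6012815  0.33004024] 76.7294591753168 0.009658285427545772
[295.25806452 233.41935484] 62 [0.56734108 0.33397965] 58.4625138366882 0.0432054661299277
[355.06451613 350.70967742] 31 [0.46706071 0.2121053 ] 100.07706952609703 0.1874989542350488
[324.61904762 375.76190476] 21 [0.4199103  0.22877402] 88.62700962218253 0.21716790445087258
[384.33333333 375.52380952] 21 [0.45117543 0.16437319] 106.58869827522557 0.23188069362312555
[495.86153846 475.55384615] 65 [ 0.37363732 -0.04949475] 118.21643092997353 0.4497593631526052
[0.56510892 0.26871612]
hub [0.6039468  0.33121752 0.03927989] 1358
```

move_arm(motion=[[[0.14,-0.13,0.4],[0,0,0]],[[0,0,0.5],[0,0,0]],[[0,0,0.5],[0,0,0]],[[0,0,0.5],[0,0,0]],[[0,0,0.5],[0,0,0]],[[0,0,0.4],[0,0,0]],[[0,0,0.3],[0,0,0]],[[0,0,0.2],[0,0,0]],[[0,0,0],[0,0,0]],[[0,0,0],[0,0,0]]])

```text
time_s: 4.95
position: [0.6037, 0.3318, 0.0688]
tool_rot: [[0.902, 0.432, 0.001], [0.432, -0.902, 0.0], [0.001, 0.0, -1.0]]
ft_force: [1.2, -0.5, -0.4]
grip_width: 0.0854
gripper_force: 0.0
```

```bash
python3 - <<'E'
from h import *
need([.6035,.3307,.030],-64.6)
E
```

```text
t 4.95 shift units [-0.014  0.018  0.775] tool-y heading -64.42 f [ 1.2 -0.5 -0.4] p [0.6037 0.3318 0.0688]
turn units about tool z (shift as if before turn): 0.022 deg -0.17708787093820888
```

move_arm(motion=[[[-0.01,0.02,0.25],[0,0,0.02]],[[0,0,0.25],[0,0,0]],[[0,0,0.2],[0,0,0]],[[0,0,0.08],[0,0,0]],[[0,0,0],[0,0,0]],[[0,0,0],[0,0,0]]])

```text
time_s: 5.55
position: [0.6034, 0.331, 0.029]
tool_rot: [[0.903, 0.43, 0.0], [0.43, -0.903, 0.0], [0.0, 0.0, -1.0]]
ft_force: [-0.9, 0.0, -0.1]
grip_width: 0.0856
gripper_force: 0.0
```

move_arm(motion=[[[0,0,0],[0,0,0]],[[0,0,0],[0,0,0]],[[0,0,0],[0,0,0]],[[0,0,0],[0,0,0]],[[0,0,0],[0,0,0]],[[0,0,0],[0,0,0]],[[0,0,0],[0,0,0]],[[0,0,0],[0,0,0]]], claw=1, force=50)

```text
time_s: 6.35
position: [0.6034, 0.3309, 0.0293]
tool_rot: [[0.903, 0.43, 0.001], [0.43, -0.903, 0.0], [0.001, 0.0, -1.0]]
ft_force: [-0.2, -0.5, 5.6]
grip_width: 0.0392
gripper_force: 53.6
```

```bash
python3 - <<'E'
from h import *
need([.6035,.3307,.20],-64.6)
E
```

```text
t 6.35 shift units [ 2.000e-03  5.000e-03 -3.414e+00] tool-y heading -64.56 f [-0.2 -0.5  5.6] p [0.6034 0.3309 0.0293]
turn units about tool z (shift as if before turn): 0.005 deg -0.04268321180143175
```

move_arm(motion=[[[0,0,-0.1],[0,0,0]],[[0,0,-0.3],[0,0,0]],[[0,0,-0.4],[0,0,0]],[[0,0,-0.5],[0,0,0]],[[0,0,-0.5],[0,0,0]],[[0,0,-0.5],[0,0,0]],[[0,0,-0.5],[0,0,0]],[[0,0,-0.4],[0,0,0]],[[0,0,-0.2],[0,0,0]],[[0,0,-0.1],[0,0,0]],[[0,0,0],[0,0,-0.4]],[[0,0,0],[0,0,-0.7]],[[0,0,0],[0,0,-0.8]],[[0,0,0],[0,0,-0.8]],[[0,0,0],[0,0,-0.8]],[[0,0,0],[0,0,-0.8]],[[0,0,0],[0,0,-0.7]],[[0,0,0],[0,0,-0.5]],[[0,0,0],[0,0,0]],[[0,0,0],[0,0,0]]])

```text
time_s: 8.35
position: [0.603, 0.3308, 0.203]
tool_rot: [[0.353, 0.936, -0.002], [0.936, -0.353, -0.001], [-0.001, -0.001, -1.0]]
ft_force: [0.2, 0.6, -4.1]
grip_width: 0.0393
gripper_force: 52.5
```

```bash
python3 - <<'E'
from h import *
need([.565,-.1008,.20],-20.2)
E
```

```text
t 8.35 shift units [-8.345  2.337  0.066] tool-y heading -20.67 f [ 0.2  0.6 -4.1] p [0.603  0.3308 0.203 ]
turn units about tool z (shift as if before turn): -0.059 deg 0.468220912405485
```

move_arm(motion=[[[-0.15,0.04,0],[0,0,-0.06]],[[-0.3,0.085,0],[0,0,0]],[[-0.5,0.14,0],[0,0,0]],[[-0.5,0.14,0],[0,0,0]],[[-0.5,0.14,0],[0,0,0]],[[-0.5,0.14,0],[0,0,0]],[[-0.5,0.14,0],[0,0,0]],[[-0.5,0.14,0],[0,0,0]],[[-0.5,0.14,0],[0,0,0]],[[-0.5,0.14,0],[0,0,0]],[[-0.5,0.14,0],[0,0,0]],[[-0.5,0.14,0],[0,0,0]],[[-0.5,0.14,0],[0,0,0]],[[-0.5,0.14,0],[0,0,0]],[[-0.5,0.14,0],[0,0,0]],[[-0.5,0.14,0],[0,0,0]],[[-0.5,0.14,0],[0,0,0]],[[-0.3,0.085,0],[0,0,0]],[[-0.1,0.03,0],[0,0,0]],[[0,0,0],[0,0,0]]])

```text
time_s: 10.35
position: [0.5696, -0.1015, 0.2038]
tool_rot: [[0.344, 0.939, -0.0], [0.939, -0.344, 0.0], [0.0, -0.0, -1.0]]
ft_force: [0.5, -0.3, -5.0]
grip_width: 0.0389
gripper_force: 52.6
```

```bash
python3 - <<'E'
from h import *
need([.565,-.1008,.170],-20.2)
im=grab('wrist'); save(im,'pics/w3.png'); np.savez('w3.npz',**im)
im=grab('top'); np.savez('t3.npz',**im)
im2=grab('scene');np.savez('s3.npz',**im2)
cv2.imwrite('pics/c3.png',np.hstack([cv2.resize(im['frame'][180:290,340:450],(400,400)),cv2.resize(im2['frame'][220:360,180:320],(400,400))])[...,::-1])
E
```

```text
t 10.35 shift units [-0.018 -0.091  0.676] tool-y heading -20.13 f [ 0.5 -0.3 -5. ] p [ 0.5696 -0.1015  0.2038]
turn units about tool z (shift as if before turn): 0.008 deg -0.0671726389866194
```

View pics/w3.png

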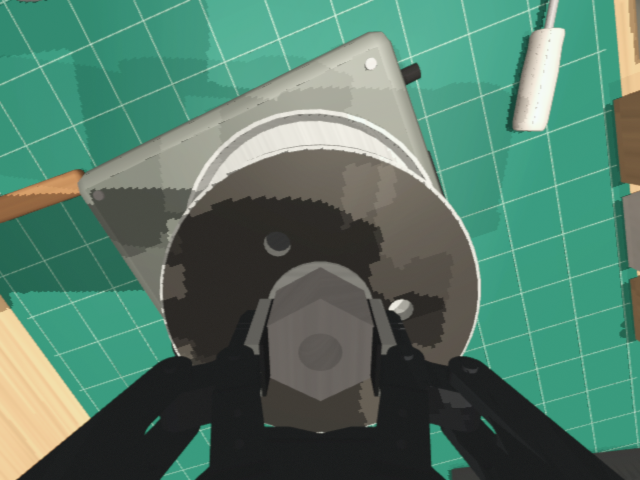

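The disc is level in the gripper. Its bore is at (320,352) and its holes are at (277,243) and (400,309).

```bash
python3 - <<'E'
from h import *
s=env.observe();R=np.array(s['tool_rot']);p=np.array(s['position'])
im=dict(np.load('w3.npz'))
g=cv2.cvtColor(im['frame'],cv2.COLOR_RGB2GRAY)[325:380,290:350]
m=(cv2.GaussianBlur(g,(3,3),0)<cv2.GaussianBlur(g,(3,3),0)[10:20,22:38].mean()-6).astype(np.uint8)
n,l,st,ce=cv2.connectedComponentsWithStats(m);i=l[27,30];print(i,st[i],ce[i])
q=onz(im,290+ce[i][0],325+ce[i][1],p[2]-.0293+.04);print('bore in tool',R.T@(q-p))
# tool-frame bias: where would top see it
P=pts(dict(np.load('t3.npz'))); 
E
sed -i 's/^$//' h.py
```

```text
0 [   0    0   60   55 3292] [29.45170109 27.0009113 ]
bore in tool [-0.00110663  0.00070687 -0.01070043]
```

View pics/c3.png

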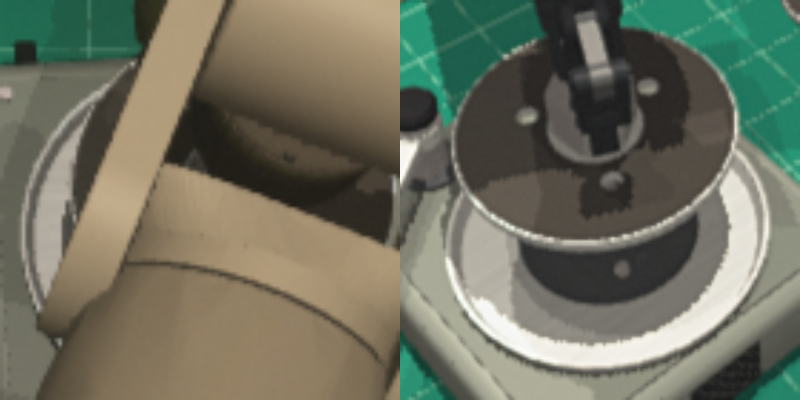

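The scene crop shows the disc hanging level over the platter, and the top view is blocked by the arm. I'll go down to just above the spindle tip.

move_arm(motion=[[[-0.02,-0.09,0.1],[0,0,0.01]],[[0,0,0.2],[0,0,0]],[[0,0,0.2],[0,0,0]],[[0,0,0.12],[0,0,0]],[[0,0,0.08],[0,0,0]],[[0,0,0],[0,0,0]],[[0,0,0],[0,0,0]]])

```text
time_s: 11.2
position: [0.5653, -0.1008, 0.169]
tool_rot: [[0.345, 0.939, 0.0], [0.939, -0.345, -0.0], [-0.0, 0.0, -1.0]]
ft_force: [-0.2, -0.5, -4.6]
grip_width: 0.0393
gripper_force: 52.6
```

```bash
python3 - <<'E'
from h import *
need([.565,-.1008,.158],-20.2)
E
```

```text
t 11.2 shift units [-0.001 -0.006  0.219] tool-y heading -20.16 f [-0.2 -0.5 -4.6] p [ 0.5653 -0.1008  0.169 ]
turn units about tool z (shift as if before turn): 0.005 deg -0.040237111812757576
```

move_arm(motion=[[[0,0,0.03],[0,0,0]],[[0,0,0.03],[0,0,0]],[[0,0,0.03],[0,0,0]],[[0,0,0.03],[0,0,0]],[[0,0,0.03],[0,0,0]],[[0,0,0.03],[0,0,0]],[[0,0,0],[0,0,0]]])

```text
time_s: 11.9
position: [0.565, -0.1007, 0.1596]
tool_rot: [[0.345, 0.939, -0.0], [0.939, -0.345, 0.0], [-0.0, -0.0, -1.0]]
ft_force: [-0.0, 0.2, -4.8]
grip_width: 0.0393
gripper_force: 52.6
```

move_arm(motion=[[[0,0,0.02],[0,0,0]],[[0,0,0.02],[0,0,0]],[[0,0,0],[0,0,0]]])

```text
time_s: 12.2
position: [0.5651, -0.1007, 0.1577]
tool_rot: [[0.345, 0.939, -0.0], [0.939, -0.345, 0.0], [0.0, -0.0, -1.0]]
ft_force: [-0.4, 0.0, -4.2]
grip_width: 0.0391
gripper_force: 52.6
```

move_arm(motion=[[[0,0,0.02],[0,0,0]],[[0,0,0],[0,0,0]]])

```text
time_s: 12.4
position: [0.5651, -0.1007, 0.1567]
tool_rot: [[0.345, 0.939, -0.0], [0.939, -0.345, 0.0], [-0.0, -0.0, -1.0]]
ft_force: [0.3, 0.3, -4.1]
grip_width: 0.0386
gripper_force: 52.6
```

move_arm(motion=[[[0,0,0.02],[0,0,0]],[[0,0,0],[0,0,0]]])

```text
time_s: 12.6
position: [0.5651, -0.1007, 0.1557]
tool_rot: [[0.345, 0.939, -0.0], [0.939, -0.345, 0.0], [-0.0, -0.0, -1.0]]
ft_force: [0.4, 0.0, -4.3]
grip_width: 0.0394
gripper_force: 52.6
```

move_arm(motion=[[[0,0,0.02],[0,0,0]],[[0,0,0],[0,0,0]]])

```text
time_s: 12.8
position: [0.5651, -0.1007, 0.1547]
tool_rot: [[0.345, 0.939, -0.0], [0.939, -0.345, 0.0], [0.0, -0.0, -1.0]]
ft_force: [0.5, -0.6, -4.9]
grip_width: 0.0394
gripper_force: 52.6
```

move_arm(motion=[[[0,0,0.02],[0,0,0]],[[0,0,0.02],[0,0,0]],[[0,0,0.02],[0,0,0]],[[0,0,0.02],[0,0,0]],[[0,0,0],[0,0,0]]])

```text
time_s: 13.3
position: [0.5651, -0.1007, 0.1506]
tool_rot: [[0.345, 0.939, -0.0], [0.939, -0.345, 0.0], [-0.0, -0.0, -1.0]]
ft_force: [-0.4, -0.6, -3.9]
grip_width: 0.0397
gripper_force: 52.6
```

move_arm(motion=[[[0,0,0.03],[0,0,0]],[[0,0,0.03],[0,0,0]],[[0,0,0.03],[0,0,0]],[[0,0,0.03],[0,0,0]],[[0,0,0.03],[0,0,0]],[[0,0,0.03],[0,0,0]],[[0,0,0],[0,0,0]]])

```text
time_s: 14.0
position: [0.5651, -0.1007, 0.1416]
tool_rot: [[0.345, 0.939, -0.0], [0.939, -0.345, 0.0], [0.0, -0.0, -1.0]]
ft_force: [0.6, -0.3, -4.2]
grip_width: 0.039
gripper_force: 52.6
```

move_arm(motion=[[[0,0,0.03],[0,0,0]],[[0,0,0.03],[0,0,0]],[[0,0,0.03],[0,0,0]],[[0,0,0.03],[0,0,0]],[[0,0,0],[0,0,0]]])

```text
time_s: 14.5
position: [0.5651, -0.1007, 0.1356]
tool_rot: [[0.345, 0.939, -0.0], [0.939, -0.345, 0.0], [0.0, -0.0, -1.0]]
ft_force: [-0.7, 0.3, -3.7]
grip_width: 0.039
gripper_force: 52.6
```

move_arm(motion=[[[0,0,0.02],[0,0,0]],[[0,0,0.02],[0,0,0]],[[0,0,0.02],[0,0,0]],[[0,0,0],[0,0,0]]])

```text
time_s: 14.9
position: [0.5651, -0.1007, 0.1327]
tool_rot: [[0.345, 0.939, -0.0], [0.939, -0.345, 0.0], [0.0, -0.0, -1.0]]
ft_force: [0.0, -0.4, -4.9]
grip_width: 0.0391
gripper_force: 52.6
```

move_arm(motion=[[[0,0,0.02],[0,0,0]],[[0,0,0],[0,0,0]]])

```text
time_s: 15.1
position: [0.5651, -0.1007, 0.1317]
tool_rot: [[0.345, 0.939, -0.0], [0.939, -0.345, 0.0], [0.0, -0.0, -1.0]]
ft_force: [0.7, -0.5, -3.7]
grip_width: 0.039
gripper_force: 52.6
```

move_arm(motion=[[[0,0,0.02],[0,0,0]],[[0,0,0],[0,0,0]]])

```text
time_s: 15.3
position: [0.5651, -0.1007, 0.1307]
tool_rot: [[0.345, 0.939, -0.0], [0.939, -0.345, 0.0], [-0.0, -0.0, -1.0]]
ft_force: [-0.1, -0.3, -4.2]
grip_width: 0.0393
gripper_force: 52.6
```

Underside is now about 101.4 mm, below the pin tips, with no contact force.

move_arm(motion=[[[0,0,0.02],[0,0,0]],[[0,0,0],[0,0,0]]])

```text
time_s: 15.5
position: [0.5651, -0.1008, 0.1297]
tool_rot: [[0.345, 0.939, -0.0], [0.939, -0.345, 0.0], [0.0, -0.0, -1.0]]
ft_force: [-0.6, 0.0, -4.2]
grip_width: 0.0387
gripper_force: 52.6
```

move_arm(motion=[[[0,0,0.02],[0,0,0]],[[0,0,0],[0,0,0]]])

```text
time_s: 15.7
position: [0.5651, -0.1007, 0.1287]
tool_rot: [[0.345, 0.939, -0.0], [0.939, -0.345, 0.0], [0.0, -0.0, -1.0]]
ft_force: [0.4, -0.2, -3.9]
grip_width: 0.0394
gripper_force: 52.6
```

move_arm(motion=[[[0,0,0.02],[0,0,0]],[[0,0,0],[0,0,0]]])

```text
time_s: 15.9
position: [0.5651, -0.1007, 0.1277]
tool_rot: [[0.345, 0.939, -0.0], [0.939, -0.345, 0.0], [0.0, -0.0, -1.0]]
ft_force: [0.8, 0.0, -4.9]
grip_width: 0.0391
gripper_force: 52.6
```

move_arm(motion=[[[0,0,0.02],[0,0,0]],[[0,0,0],[0,0,0]]])

```text
time_s: 16.1
position: [0.5651, -0.1007, 0.1267]
tool_rot: [[0.345, 0.939, -0.0], [0.939, -0.345, 0.0], [0.0, -0.0, -1.0]]
ft_force: [0.3, -0.4, -4.6]
grip_width: 0.0392
gripper_force: 52.6
```

move_arm(motion=[[[0,0,0.02],[0,0,0]],[[0,0,0],[0,0,0]]])

```text
time_s: 16.3
position: [0.5651, -0.1007, 0.1257]
tool_rot: [[0.345, 0.939, -0.0], [0.939, -0.345, 0.0], [0.0, -0.0, -1.0]]
ft_force: [0.1, -0.0, -4.5]
grip_width: 0.0392
gripper_force: 52.6
```

move_arm(motion=[[[0,0,0.02],[0,0,0]],[[0,0,0],[0,0,0]]])

```text
time_s: 16.5
position: [0.5651, -0.1007, 0.1247]
tool_rot: [[0.345, 0.939, -0.0], [0.939, -0.345, 0.0], [0.0, -0.0, -1.0]]
ft_force: [-0.5, 0.4, -4.7]
grip_width: 0.0391
gripper_force: 52.6
```

move_arm(motion=[[[0,0,0.01],[0,0,0]],[[0,0,0],[0,0,0]]])

```text
time_s: 16.7
position: [0.5651, -0.1007, 0.1243]
tool_rot: [[0.345, 0.939, -0.0], [0.939, -0.345, -0.0], [-0.0, -0.0, -1.0]]
ft_force: [0.1, -0.3, -4.0]
grip_width: 0.0393
gripper_force: 52.6
```

move_arm(motion=[[[0,0,0.01],[0,0,0]],[[0,0,0],[0,0,0]]])

```text
time_s: 16.9
position: [0.5651, -0.1007, 0.1243]
tool_rot: [[0.345, 0.939, 0.0], [0.939, -0.345, -0.0], [-0.0, 0.0, -1.0]]
ft_force: [-2.2, 0.4, 1.3]
grip_width: 0.0394
gripper_force: 53.2
```

Home height is reached with light contact, so I'll release and retreat.

move_arm(motion=[[[0,0,0],[0,0,0]],[[0,0,0],[0,0,0]],[[0,0,0],[0,0,0]],[[0,0,0],[0,0,0]],[[0,0,0],[0,0,0]],[[0,0,-0.05],[0,0,0]],[[0,0,-0.15],[0,0,0]],[[0,0,-0.3],[0,0,0]],[[0,0,-0.4],[0,0,0]],[[0,0,-0.4],[0,0,0]],[[0,0,-0.4],[0,0,0]],[[0,0,-0.4],[0,0,0]],[[0,0,0],[0,0,0]],[[0,0,0],[0,0,0]]], claw=0, force=20)

```text
time_s: 18.3
position: [0.565, -0.1007, 0.2288]
tool_rot: [[0.345, 0.939, 0.0], [0.939, -0.345, -0.0], [0.0, 0.0, -1.0]]
ft_force: [0.3, 0.6, -0.5]
grip_width: 0.0855
gripper_force: 0.0
```

```bash
python3 - <<'E'
from h import *
im=grab('wrist'); np.savez('w4.npz',**im); save(im,'pics/w4.png')
P=pts(im)
for a,b in [(.098,.112),(.128,.142)]:
    m=(P[...,2]>a)&(P[...,2]<b)&(np.hypot(P[...,0]-.565,P[...,1]+.1008)<.072)
    q=P[m]; A=np.c_[q[:,:2]-[.565,-.1008],np.ones(len(q))]; c=np.linalg.lstsq(A,q[:,2],rcond=None)[0]; print(len(q),q.mean(0),np.median(q[:,2]),'tilt',c)
need([.5542,-.2655,.23],42.9)
E
```

```text
24082 [ 0.56722701 -0.09456407  0.102285  ] 0.10224323651354641 tilt [0.00085286 0.0024527  0.10226781]
2995 [ 0.56571969 -0.10015659  0.13368323] 0.13404523001178867 tilt [-0.00082676 -0.01007656  0.13369031]
t 18.35 shift units [-3.169  0.938 -0.039] tool-y heading -20.16 f [-0.6 -0.  -0.4] p [ 0.5648 -0.1006  0.2281]
turn units about tool z (shift as if before turn): -7.882 deg 63.05829812266083
```

View pics/w4.png

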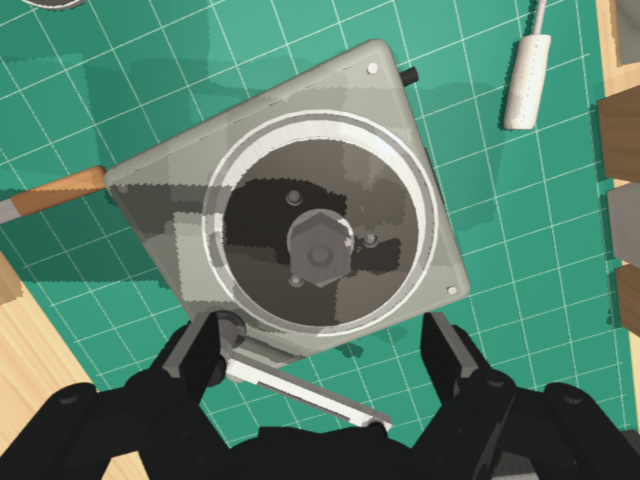

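The disc is home: pins show inside the holes at (294,197), (370,240) and (296,281), it is flat, and its top face is at 102.3 mm. Now the rest knob.

move_arm(motion=[[[-0.32,0.094,0],[0,0,0]],[[-0.32,0.094,0],[0,0,0]],[[-0.32,0.094,0],[0,0,0]],[[-0.32,0.094,0],[0,0,0]],[[-0.32,0.094,0],[0,0,0]],[[-0.32,0.094,0],[0,0,0]],[[-0.32,0.094,0],[0,0,0]],[[-0.32,0.094,0],[0,0,0]],[[-0.32,0.094,0],[0,0,0]],[[-0.32,0.094,0],[0,0,0]],[[0,0,0],[0,0,-0.98]],[[0,0,0],[0,0,-0.98]],[[0,0,0],[0,0,-0.98]],[[0,0,0],[0,0,-0.98]],[[0,0,0],[0,0,-0.98]],[[0,0,0],[0,0,-0.98]],[[0,0,0],[0,0,-0.98]],[[0,0,0],[0,0,-0.98]],[[0,0,0],[0,0,0]],[[0,0,0],[0,0,0]]], claw=0.6)

```text
time_s: 20.35
position: [0.5541, -0.2675, 0.2288]
tool_rot: [[-0.674, 0.739, -0.0], [0.739, 0.674, 0.0], [0.0, 0.0, -1.0]]
ft_force: [-0.3, 0.3, 0.6]
grip_width: 0.0342
gripper_force: 0.0
```

```bash
python3 - <<'E'
from h import *
need([.5545,-.2655,.152],42.9)
im=grab('top'); P=pts(im); m=(P[...,2]>.145)&(P[...,2]<.17); m[:, :470]=0;m[:,520:]=0;m[270:]=0;m[:220]=0; print(P[m].mean(0) if m.any() else 0,m.sum())
im=grab('scene'); P=pts(im); m=(P[...,2]>.145)&(P[...,2]<.163);m[:, :120]=0;m[:,170:]=0;m[300:350]&=True;m[:300]=0;m[350:]=0;print(P[m].mean(0) if m.any() else 0,m.sum())
im=dict(np.load('scene1.npz'));im=dict(im); P=pts(im); m=(P[...,2]>.145)&(P[...,2]<.163);m[:, :120]=0;m[:,170:]=0;m[:300]=0;m[350:]=0;print(P[m].mean(0),m.sum())
E
```

```text
t 20.35 shift units [0.025 0.033 1.535] tool-y heading 42.35 f [-0.3  0.3  0.6] p [ 0.5541 -0.2675  0.2288]
turn units about tool z (shift as if before turn): -0.069 deg 0.5507299242412387
0 0
[ 0.55756865 -0.2686727   0.15631314] 176
[ 0.55749761 -0.26844186  0.15687066] 174
```

move_arm(motion=[[[0.025,0.03,0.2],[0,0,-0.07]],[[0,0,0.3],[0,0,0]],[[0,0,0.3],[0,0,0]],[[0,0,0.2],[0,0,0]],[[0,0,0.2],[0,0,0]],[[0,0,0.15],[0,0,0]],[[0,0,0.1],[0,0,0]],[[0,0,0.08],[0,0,0]],[[0,0,0],[0,0,0]]])

```text
time_s: 21.35
position: [0.5543, -0.2652, 0.152]
tool_rot: [[-0.683, 0.73, -0.0], [0.73, 0.683, 0.0], [0.0, -0.0, -1.0]]
ft_force: [0.3, -0.6, -0.7]
grip_width: 0.0338
gripper_force: 0.0
```

```bash
python3 - <<'E'
from h import *
# arc in the tool frame: per-row shift about pivot for dth, rotating tool with it
s=env.observe();R=np.array(s['tool_rot']);p=np.array(s['position']);pv=np.array([.4532,-.157,p[2]])
print(s['ft_force'],p,'rel pivot in tool',R.T@(p-pv)*1000, 'ang',np.degrees(np.arctan2(*(p-pv)[[1,0]])))
E
```

```text
[ 0.27670079 -0.61839984 -0.65106944] [ 0.55432099 -0.26518272  0.15202502] rel pivot in tool [-1.48084220e+02 -1.27806594e-01 -5.82068301e-02] ang -46.932376755383544
```

move_arm(motion=[[[0.001,0.078,0],[0,0,-0.188]],[[0.001,0.078,0],[0,0,-0.188]],[[0.001,0.078,0],[0,0,-0.188]],[[0.004,0.155,0],[0,0,-0.375]],[[0.004,0.155,0],[0,0,-0.375]],[[0.004,0.155,0],[0,0,-0.375]],[[0.004,0.155,0],[0,0,-0.375]],[[0.004,0.155,0],[0,0,-0.375]],[[0.004,0.155,0],[0,0,-0.375]],[[0.004,0.155,0],[0,0,-0.375]],[[0.004,0.155,0],[0,0,-0.375]],[[0.004,0.155,0],[0,0,-0.375]],[[0.004,0.155,0],[0,0,-0.375]],[[0.004,0.155,0],[0,0,-0.375]],[[0.004,0.155,0],[0,0,-0.375]],[[0.004,0.155,0],[0,0,-0.375]],[[0.001,0.078,0],[0,0,-0.188]],[[0.001,0.078,0],[0,0,-0.188]],[[0,0,0],[0,0,0]]])

```text
time_s: 23.25
position: [0.6014, -0.1576, 0.1524]
tool_rot: [[-1.0, 0.005, 0.0], [0.005, 1.0, 0.0], [-0.0, 0.0, -1.0]]
ft_force: [-0.1, -0.9, 0.1]
grip_width: 0.0339
gripper_force: 0.0
```

```bash
cat >> h.py <<'E'
def arc():
    s=env.observe();R=np.array(s['tool_rot']);p=np.array(s['position']);pv=np.array([.4532,-.157,p[2]])
    print('F tool',(R.T@np.array(s['ft_force'])).round(1),p,'rel',(R.T@(p-pv)*1000).round(1),'ang',np.degrees(np.arctan2(*(p-pv)[[1,0]])))
E
python3 -c "from h import *;arc()"
```

```text
F tool [ 0.1 -0.9 -0.1] [ 0.60140742 -0.15762407  0.1524442 ] rel [-1.482e+02  1.000e-01  0.000e+00] ang -0.24125928774359087
```

move_arm(motion=[[[0,0.052,0],[0,0,-0.125]],[[0,0.052,0],[0,0,-0.125]],[[0,0.052,0],[0,0,-0.125]],[[0,0.052,0],[0,0,-0.125]],[[0,0.03,0],[0,0,-0.06]],[[0,0,0],[0,0,0]]])

```text
time_s: 23.85
position: [0.601, -0.1458, 0.1523]
tool_rot: [[-0.997, -0.072, -0.0], [-0.072, 0.997, 0.0], [0.0, 0.0, -1.0]]
ft_force: [0.1, 0.8, -0.1]
grip_width: 0.034
gripper_force: 0.0
```

move_arm(motion=[[[0,0.03,0],[0,0,-0.06]],[[0,0.03,0],[0,0,-0.06]],[[0,0,0],[0,0,0]]])

```text
time_s: 24.15
position: [0.6007, -0.143, 0.1523]
tool_rot: [[-0.996, -0.089, -0.0], [-0.089, 0.996, 0.0], [0.0, 0.0, -1.0]]
ft_force: [1.4, -0.5, 0.1]
grip_width: 0.0339
gripper_force: 0.0
```

move_arm(motion=[[[0,0.02,0],[0,0,0]],[[0,0,0],[0,0,0]]])

```text
time_s: 24.35
position: [0.6007, -0.1421, 0.1523]
tool_rot: [[-0.996, -0.089, 0.0], [-0.089, 0.996, 0.0], [-0.0, 0.0, -1.0]]
ft_force: [0.3, -0.7, -0.1]
grip_width: 0.034
gripper_force: 0.1
```

```bash
python3 -c "from h import *;arc()"
```

```text
F tool [-0.2 -0.7  0.1] [ 0.60071636 -0.14206029  0.15233373] rel [-148.3    1.8    0. ] ang 5.782910187964548
```

move_arm(motion=[[[0,0.02,0],[0,0,0]],[[0,0,0],[0,0,0]]])

```text
time_s: 24.55
position: [0.6006, -0.141, 0.1523]
tool_rot: [[-0.996, -0.089, 0.0], [-0.089, 0.996, 0.0], [-0.0, 0.0, -1.0]]
ft_force: [1.1, -0.5, 0.2]
grip_width: 0.0341
gripper_force: 0.1
```

move_arm(motion=[[[0,0.02,0],[0,0,0]],[[0,0,0],[0,0,0]]])

```text
time_s: 24.75
position: [0.6006, -0.1404, 0.1524]
tool_rot: [[-0.996, -0.089, 0.0], [-0.089, 0.996, -0.001], [-0.0, -0.001, -1.0]]
ft_force: [0.8, -2.0, -1.0]
grip_width: 0.0345
gripper_force: 1.1
```

move_arm(motion=[[[0,0.01,0],[0,0,0]],[[0,0,0],[0,0,0]]])

```text
time_s: 24.95
position: [0.6005, -0.1403, 0.1523]
tool_rot: [[-0.996, -0.088, 0.0], [-0.088, 0.996, -0.001], [-0.0, -0.001, -1.0]]
ft_force: [1.5, -5.0, -1.1]
grip_width: 0.0343
gripper_force: 2.5
```

move_arm(motion=[[[0,0.02,0],[0,0,0]],[[0,0,0],[0,0,0]]])

```text
time_s: 25.15
position: [0.6006, -0.1401, 0.1524]
tool_rot: [[-0.996, -0.088, 0.001], [-0.088, 0.996, -0.003], [-0.0, -0.003, -1.0]]
ft_force: [0.9, -8.4, -2.4]
grip_width: 0.0343
gripper_force: 4.5
```

move_arm(motion=[[[0,-0.1,0],[0,0,0]],[[0,-0.1,0],[0,0,0]],[[0,0,-0.1],[0,0,0]],[[0,0,-0.3],[0,0,0]],[[0,0,-0.5],[0,0,0]],[[0,0,-0.5],[0,0,0]],[[0,0,-0.5],[0,0,0]],[[0,0,-0.3],[0,0,0]],[[0,0,0],[0,0,0]],[[0,0,0],[0,0,0]]])

```text
time_s: 26.15
position: [0.601, -0.1483, 0.2619]
tool_rot: [[-0.996, -0.089, -0.001], [-0.089, 0.996, 0.0], [0.0, 0.001, -1.0]]
ft_force: [-0.4, -0.6, -0.8]
grip_width: 0.0343
gripper_force: 0.0
```

```bash
python3 - <<'E'
from h import *
arc()
a=grab('wrist'); b=grab('scene'); P=pts(b)
m=(P[...,2]>.145)&(P[...,2]<.163)&(np.hypot(P[...,0]-.603,P[...,1]+.149)<.03);print(P[m].mean(0),m.sum())
cv2.imwrite('pics/end.png',np.hstack([cv2.resize(a['frame'],(400,300)),cv2.resize(b['frame'][200:390,120:373],(400,300))])[...,::-1])
E
```

```text
F tool [ 0.4 -0.5  0.8] [ 0.60104472 -0.14832087  0.26187405] rel [-1.48e+02 -4.50e+00 -1.00e-01] ang 3.3596576837440457
[ 0.60453888 -0.15005644  0.15660706] 156
```

View pics/end.png

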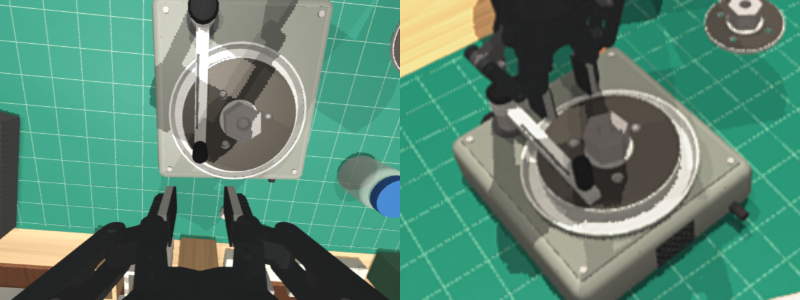

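The bar runs parallel to the housing over the disc, from the post at (203,12) to the knob at (200,152). The knob reached a hard stop, and the gripper is clear of everything.

```bash
python3 -c "
from h import *
print(env.close_job())"
```

```text
the job is handed in; nothing more can be done
None
```

The large disc is seated flat on the platter with the pins in its holes, the blade rest is swung in against its stop, and the job is handed in at about 26 s of the 72 s; the hand-in call did not return a verdict.

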